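Spin the filter inspection wheel and stop it on the mark

ROBOT

A 6-joint arm with a two-finger parallel gripper is mounted at the origin on the work surface. World frame = base frame: x ahead of the robot, y to its left, z up, the work surface at z = 0. Lengths are in m, angles in rad, forces in N, time in s.
With the tool pointing down it reaches from about 0.35 to 0.975 m from the base axis. Payload 4.9 kg.
Tool frame: the origin (TCP) lies on the centre line of the jaws, within the pads' length; the fingertips stand 8 mm ahead of it and the grasp point (between the pads) lies 11 mm behind it; z points along the fingers, y is the direction in which the jaws open and shut (so a half turn about z gives the same grasp; the last joint's range is limited). The gripper opens to 85 mm and grips with 20 to 120 N. Pads are 22 mm wide; open, the fingers measure 114 mm over their backs; the gripper's body (76 mm by 85 mm) begins 54 mm behind the grasp point. The pads swing forward as they close: fully open they stand 13 mm farther back than shut.
Start: joints at [-1.403, 0.053, 1.613, -0, 1.476, -0.119], TCP at [0.177, -0.599, 0.239] pointing down, gripper open.
Joint ranges: [-3.01, 3.01], [-1.01, 2.22], [0.06, 2.58], [-1.02, 4.17], [0.09, 2.62], [-3.14, 3.14]. Speed limits (rad/s): [2.57, 2.57, 3.14, 3.14, 3.14, 3.14].

INTERFACE

Orientations are given as a rotation vector (axis times angle).
In Python, from station import get_obs, get_image, calibration, finish_job gives the robot as it stands. The module is installed in compiled form; this text tells all that it offers.
- The arm moves only by the shell command python3 -m jog 'ROWS' [FORCE]. ROWS is JSON, a list of rows, each a list of 7 numbers: the shift along the tool's x, y, z in cm, then the turn, a rotation vector about the tool's x, y, z in rad, then the closure in counts, from 0 (fully open) to 255 (shut). In form: [[dx, dy, dz, ax, ay, az, jaw], ...]. A call has 1 to 8 rows; each row is the pose to reach, as a shift and turn from the pose measured when the call began, along the tool's axes at that moment; what a row does not reach only later rows make up. A row lasts 1/12 s, in which the tool goes at most 41.7 mm and 7.16 degrees, less where a joint would pass 70% of its speed; a pose out of reach is approached as far as the arm can. A call with a gripper value outside its range is refused whole. The fingers move at their own pace and stop on an object; FORCE is the grip in N (left out, the last holds). Time passes only in rows, so rows that repeat a pose let the fingers close. It gives the time, the measured TCP pose, the force and the opening at its end, in the units of the state.
- get_obs(): the state, without advancing time (a new reading comes with each control period).
- get_image(name): name is "side" or "top"; returns the picture (420x560x3 uint8, red, green, blue); there is no depth.
- calibration(name): a dict with "vfov" (degrees; the focal length in pixels is half the picture's height over the tangent of half this angle, whatever the lens; pixels are square), "cx", "cy" (the principal point, pixels), "R" (3x3) and "t" (3): a world point X has camera coordinates R X + t. Camera axes: x right, y down, z forward; pixel columns grow to the right and rows downward; lengths in m; the calibration is good to about 2 mm. A picture is of the moment at which its call begins. calibration takes no time and is no camera call.
- finish_job(): hands the job in, once; it reports no verdict.
The state is a dict: "t": time; "q": joint angles; "dq": joint speeds; "effort": joint torques, N m; "tool_pos": TCP position; "tool_rot": TCP orientation; "contact_force": force on the tool from outside, world axes, zero at the start; "wrist_torque": the same for the moment, N m; "opening": finger opening in m.
Only numpy, scipy, OpenCV 4.12 (cv2) and the standard library are available. Lean on these libraries where they do the work, as an engineer would, in place of code of your own. Each camera call takes 0.05 s, during which the arm holds its last target. There are 200 camera calls.

TASK

With a fingertip, flick the white inspection wheel by one of its blue posts so that it spins freely anticlockwise (seen from above), and let its red band run past the black pointer at least once. Then touch the wheel again only to brake it gently with a fingertip as the red band comes round to the pointer, so that it stops with the pointer pointing at the red band, and lift the finger away. Grip and lift nothing, and leave everything around the wheel where it stands.

Things in the scene. Friction and masses are not known exactly. Their poses are not given: they have to be found in the camera images.
- wheel (a joint): turning angle of the white wheel (rad), unlimited, counts up over full turns; grows anticlockwise seen from above. 0 or any whole number of turns: middle of the red band at the pointer. Starts between -2.6 and -0.4 (band yet to come to the pointer). Runs free, losing half its speed about every 4 s (1.1 rad/s in each full turn); flicked to 3 rad/s it makes over two turns
- wheel_hub (a point): centre of the wheel's flat top face, 62 mm above the bench. Wheel 260 mm across, 12 mm thick. On top: a hub cap (32 mm across, 6 mm high), three blue posts, three flat yellow-framed filter samples. The ring from 90 to 130 mm radius is plain and flat all round, the red band flush in it
- red_band (a point): middle of the red band, on the wheel's top outer edge, 130 mm from the hub; the band is 40 mm long along the rim and 24 mm wide, and turns with the wheel
- pointer_tip (a point): tip of the fixed black pointer, just outside the rim (134 mm from the hub); the pointer and its pillar stand outside the wheel, 78 mm high, on the far side from the robot
- post0 (a point): centre of the top of a blue upright post on the wheel, 14 mm across, standing 30 mm above the wheel's top face, 55 mm from the hub; 60 degrees anticlockwise of the red band
- post1 (a point): the same for the second post, opposite the red band
- post2 (a point): the same for the third post, 60 degrees clockwise of the red band
- turntable: fixed stand of the wheel (0.75 kg) and the pointer; origin on the bench under the hub, x axis from the hub to the pointer. The wheel sits on a sprung spindle: pressed down it starts to yield at about 4 N and is 8 mm down at about 16 N. A finger pressing its ring with a few newtons stops it almost at once. Delicate: never load it with more than 60 N
- sample_jar: small closed amber jar, 48 mm across, 55 mm high, standing beside the wheel; bystander, origin at the centre of its underside
- brass_weight: brass knob weight, 32 mm across, 42 mm high, standing beside the wheel; bystander, origin at the centre of its underside
- beaker: open glass beaker, 64 mm across, 80 mm high; bystander, origin at the centre of its underside
- wash_bottle: white bottle with a red cap, 60 mm across, 150 mm high; bystander, origin at the centre of its underside
- filter_frame: loose filter sample in a yellow frame, 90 x 90 x 8 mm, lying flat; bystander, origin at the centre of its underside
- screwdriver: screwdriver lying on the bench; bystander, origin at the centre of its underside
- dish: shallow glass dish, 90 mm across, 16 mm high; bystander, origin at the centre of its underside

How it is judged:
By the outcome, as a careful person would: the job done as asked, in the order asked, and still so for the second after the job is handed in, with the robot touching nothing.
It also fails if it takes over 58 s, if anything falls off the work surface, if the arm or the gripper's body presses on something with over 40 N, if the wrist force passes 120 N, or if a joint passes its speed limit or range.

## Working session

There is one attempt and no reset: what is moved stays moved. The work goes in short steps, Python scripts to look and compute and a shell command to move; the robot and the scene stay as the last step left them, time stands still between calls to the robot, and variables do not carry over. Pictures are saved under pics/ and viewed, about 8 in all and at most 12, crops included, and the job is handed in when it is done.

```bash
mkdir -p pics; python3 - <<'E'
from station import *
import cv2, numpy as np
for n in("top","side"):
    im=get_image(n); cv2.imwrite(f"pics/{n}0.png",im[:,:,::-1]); c=calibration(n); print(n,{k:np.round(v,4).tolist() for k,v in c.items()})
o=get_obs(); print({k:np.round(v,3).tolist() for k,v in o.items()})
E
```

```text
top {'vfov': 55.4608, 'cx': 278.5005, 'cy': 210.2723, 'R': [[0.0279, -0.9995, -0.0134], [-0.981, -0.0248, -0.1922], [0.1918, 0.0185, -0.9813]], 't': [0.0022, 0.525, 1.0771]}
side {'vfov': 46.7378, 'cx': 276.8851, 'cy': 208.8465, 'R': [[-0.6906, -0.723, -0.0167], [-0.4278, 0.4271, -0.7966], [0.5831, -0.543, -0.6043]], 't': [0.3434, 0.2955, 0.9593]}
{'t': 0.1, 'q': [-1.403, 0.053, 1.614, 0.0, 1.476, -0.119], 'dq': [0.001, -0.004, -0.002, -0.001, -0.0, 0.001], 'effort': [0.001, -39.49, -37.136, 0.0, 0.004, -0.0], 'tool_pos': [0.177, -0.599, 0.238], 'tool_rot': [-3.108, -0.449, -0.0], 'contact_force': [-0.346, -1.333, -0.389], 'wrist_torque': [0.024, -0.064, -0.014], 'opening': 0.085}
```

View pics/top0.png

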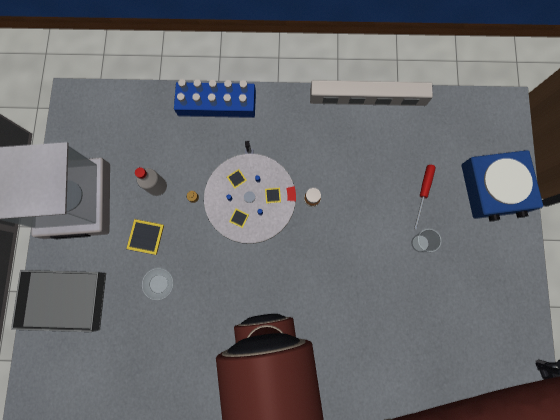

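View pics/side0.png

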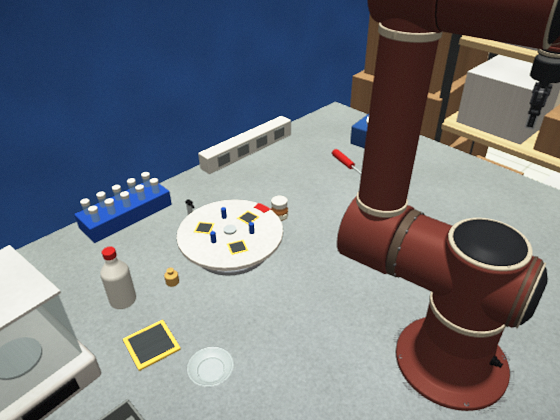

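Top view: wheel at about (249,198), band at right (291,194), pointer tip about (248,151). The jar (313,196) and weight (192,197) stand beside the wheel. Now I'll measure.

```bash
cat > h.py <<'E'
from station import *
import cv2, numpy as np
def ray(n,uv,z):
    c=calibration(n); f=210/np.tan(np.radians(c['vfov']/2)); R=np.array(c['R']); t=np.array(c['t'])
    uv=np.atleast_2d(uv).astype(float)
    d=np.c_[(uv[:,0]-c['cx'])/f,(uv[:,1]-c['cy'])/f,np.ones(len(uv))]@R
    o=-R.T@t
    return (o+d*((z-o[2])/d[:,2])[:,None])
def blobs(m,amin=3):
    n,l,s,c=cv2.connectedComponentsWithStats(m.astype(np.uint8)); return [(c[i],s[i,4]) for i in range(1,n) if s[i,4]>=amin]
def masks(im):
    h=cv2.cvtColor(im,cv2.COLOR_RGB2HSV).astype(int); H,S,V=h[...,0],h[...,1],h[...,2]
    return dict(red=((H<8)|(H>172))&(S>150)&(V>120), blue=(H>105)&(H<130)&(S>130)&(V>40), white=(S<40)&(V>150))
E
python3 - <<'E'
from h import *
im=get_image("top"); m=masks(im)
w=m['white'].copy(); w[:, :195]=0; w[:,303:]=0; w[:148]=0;w[250:]=0
k=max(cv2.findContours(w.astype(np.uint8),0,1)[0],key=cv2.contourArea)
hull=cv2.convexHull(k); P=ray("top",hull[:,0],.062)
A=np.c_[2*P[:,:2],np.ones(len(P))]; s=np.linalg.lstsq(A,(P[:,:2]**2).sum(1),rcond=None)[0]
print("hub fit",s[:2],np.sqrt(s[2]+s[0]**2+s[1]**2))
for nm,z in(("red",.062),("blue",.08)):
    for c,a in blobs(m[nm]):
        if 200<c[0]<300 and 150<c[1]<245: p=ray("top",c,z)[0]; print(nm,c,a,p,np.degrees(np.arctan2(p[1]-s[1],p[0]-s[0])),np.hypot(*(p[:2]-s[:2])))
print("ptr",ray("top",[248,151],.075), "jar",ray("top",[313,196],.05),"wt",ray("top",[192,197],.03))
cv2.imwrite("pics/c.png",cv2.resize(im[130:250,180:330],None,fx=5,fy=5,interpolation=2)[:,:,::-1])
E
```

```text
hub fit [0.55847053 0.09982301] 0.12812031490628334
red [291.23076923 193.29807692] 104 [ 0.57217928 -0.01857373  0.062     ] -83.39533201153692 0.119187748429355
blue [257.3  178.05] 20 [0.6092993  0.07741172 0.08      ] -23.793520450709245 0.055550247116911
blue [228.90909091 197.04545455] 22 [0.5529073  0.15408432 0.08      ] 95.8538888149671 0.05454575299693593
blue [259.72222222 211.16666667] 18 [0.51522202 0.06715078 0.08      ] -142.93065713604403 0.05420248086070511
ptr [[0.68977108 0.10733673 0.075     ]] jar [[ 0.56870552 -0.08074046  0.05      ]] wt [[0.56171935 0.26883078 0.03      ]]
```

View pics/c.png

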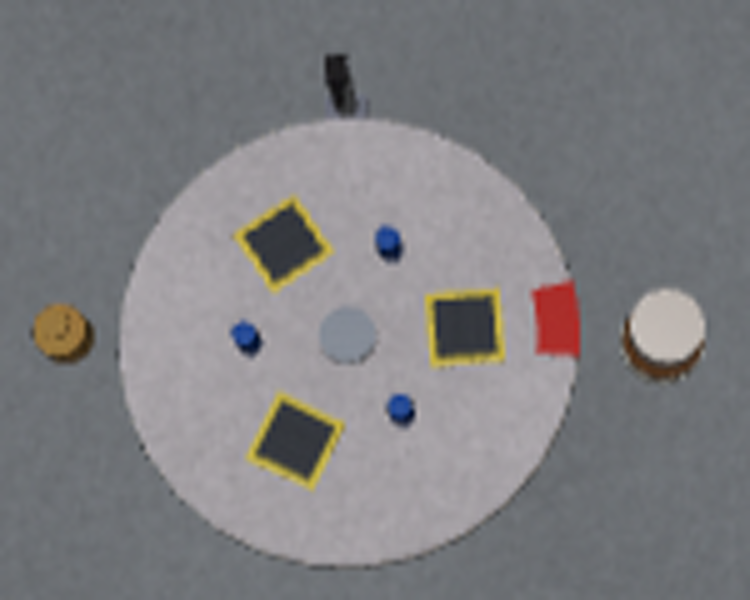

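```bash
python3 -m jog '[[61.3,-60.2,0,0,0,0.286,255],[61.3,-60.2,0,0,0,0.286,255],[61.3,-60.2,0,0,0,0.286,255],[61.3,-60.2,0,0,0,0.286,255],[61.3,-60.2,0,0,0,0.286,255],[61.3,-60.2,0,0,0,0.286,255],[61.3,-60.2,0,0,0,0.286,255],[61.3,-60.2,0,0,0,0.286,255]]'; python3 -c "
from h import *
print(ray('top',[249.4,152.4],.075)); print(ray('top',[249.4,152.4],.066))"
```

```text
t: 0.82
tool_pos: [0.3391, -0.3061, 0.2391]
tool_rot: [-3.14, -0.0, 0.0]
contact_force: [0.9, -0.1, 0.8]
opening: -0.0
[[0.6856849  0.10317052 0.075     ]]
[[0.68882095 0.10406765 0.066     ]]
```

```bash
python3 -m jog '[[25.6,-45.8,0,0,0,0,255],[25.6,-45.8,0,0,0,0,255],[25.6,-45.8,0,0,0,0,255],[25.6,-45.8,0,0,0,0,255],[25.6,-45.8,0,0,0,0,255],[25.6,-45.8,0,0,0,0,255],[25.6,-45.8,0,0,0,0,255],[25.6,-45.8,0,0,0,0,255]]'
```

```text
t: 1.48
tool_pos: [0.5014, -0.0147, 0.2395]
tool_rot: [-3.14, -0.001, -0.0]
contact_force: [-0.5, -1.2, 0.9]
opening: 0.0002
```

```bash
python3 -m jog '[[9.4,-16.7,0,0,0,0,255],[9.4,-16.7,0,0,0,0,255],[9.4,-16.7,0,0,0,0,255],[9.4,-16.7,0,0,0,0,255],[9.4,-16.7,5,0,0,0,255],[9.4,-16.7,9,0,0,0,255],[9.4,-16.7,12.2,0,0,0,255],[9.4,-16.7,12.2,0,0,0,255]]'; python3 - <<'E'
from h import *
a=get_image("side"); b=get_image("top"); print(get_obs()['tool_pos'])
v=np.hstack([cv2.resize(a[180:290,150:310],(640,440)),]); t=cv2.resize(b[100:260,150:330],(360,320))
cv2.imwrite("pics/s1.png",v[:,:,::-1]); cv2.imwrite("pics/t1.png",t[:,:,::-1])
E
```

```text
t: 2.15
tool_pos: [0.589, 0.1525, 0.1074]
tool_rot: [3.141, 0.003, -0.027]
contact_force: [-1.7, -0.5, -2.8]
opening: 0.0002
[0.59345417 0.15228339 0.11543254]
```

View pics/s1.png

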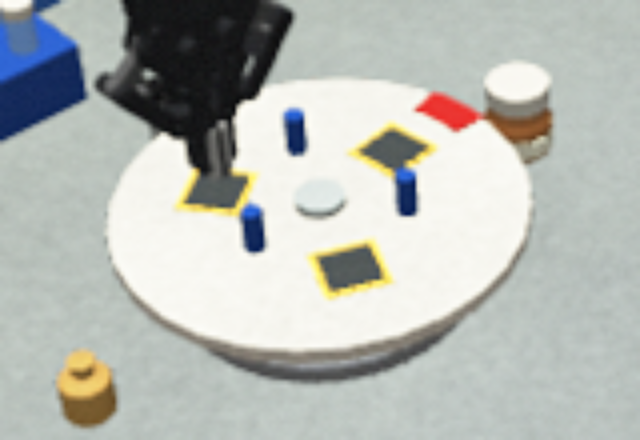

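```bash
python3 -m jog '[[0.1,0,1.5,0,0,0,255],[0.1,0,3,0,0,0,255],[0.1,0,3,0,0,0,255],[0.1,0,3,0,0,0,255]]'; python3 -m jog '[[-0.5,0,0,0,0,0,255],[-1.4,0,0,0,0,0,255],[-2.4,0,0,0,0,0,255],[-3.4,0,0,0,0,0,255],[-4.4,0,0,0,0,0,255],[-5.2,0,0,0,0,0,255],[-4.8,0,-3.5,0,0,0,255],[-4.8,0,-7.5,0,0,0,255]]'; python3 - <<'E'
from h import *
ims=[(get_obs()['t'],get_image("side"))]
for i in range(3): ims.append((get_obs()['t'],get_image("side")))
hub=np.array([.5585,.0998])
for t,im in ims:
    for c,a in blobs(masks(im)['red'],8):
        p=ray("side",c,.062)[0]; d=p[:2]-hub
        if .09<np.hypot(*d)<.14: print(t,a,np.hypot(*d),np.degrees(np.arctan2(d[1],d[0])))
cv2.imwrite("pics/s2.png",ims[-1][1][150:300,130:330,::-1].repeat(3,0).repeat(3,1))
E
```

```text
t: 2.58
tool_pos: [0.5951, 0.152, 0.0869]
tool_rot: [-3.141, -0.0, 0.006]
contact_force: [0.8, -0.3, -0.2]
opening: 0.0003
t: 3.25
tool_pos: [0.543, 0.1516, 0.1581]
tool_rot: [3.141, 0.001, -0.022]
contact_force: [1.4, 0.5, 0.6]
opening: -0.0
3.25 11 0.11665969789874014 -4.530721191909334
3.3 47 0.11673549338468964 -0.10700620184830749
3.35 69 0.11686224956742755 6.130772243488855
3.4 76 0.1168393308294171 14.750084220972054
```

View pics/s2.png

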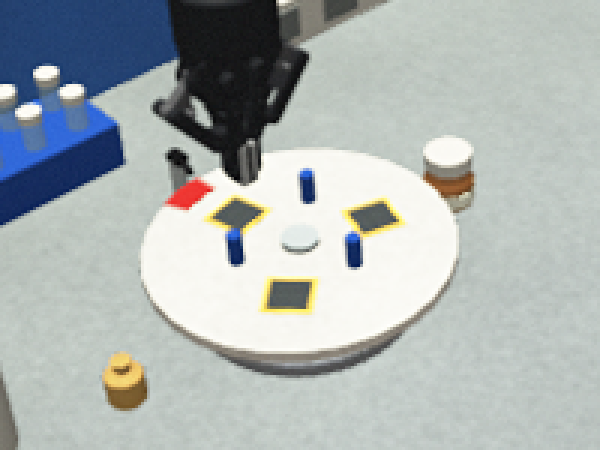

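Band passed the pointer (upper left at (190,193)) and is running free. Moving to a hover over the near ring, away from the posts.

```bash
python3 -m jog '[[-8.3,10.7,0,0,0,0,255],[-8.3,10.7,0,0,0,0,255],[-8.3,10.7,0,0,0,0,255],[-8.3,10.7,0,0,0,0,255],[-8.3,10.7,0,0,0,0,255],[-8.3,10.7,3,0,0,0,255],[-8.3,10.7,6,0,0,0,255],[-8.3,10.7,6,0,0,0,255]]'; cat > m.py <<'E'
from h import *
import sys
hub=np.array([.5585,.0998]); ph=[]
n=int(sys.argv[1]) if len(sys.argv)>1 else 5
ims=[]
for i in range(n):
    for k in("side","top"): ims.append((get_obs()['t'],k,get_image(k)))
for t,k,im in ims:
    for c,a in blobs(masks(im)['red'],8):
        d=ray(k,c,.062)[0][:2]-hub
        if .09<np.hypot(*d)<.14: print(round(t,3),k,a,round(np.hypot(*d),4),round(np.degrees(np.arctan2(d[1],d[0])),2))
o=get_obs(); print(o['t'],o['tool_pos'])
cv2.imwrite("pics/m.png",np.hstack([ims[-2][2][150:300,130:330,::-1],ims[-1][2][130:280,150:350,::-1]]).repeat(2,0).repeat(2,1))
E
python3 m.py
```

```text
t: 4.12
tool_pos: [0.4601, 0.0462, 0.0971]
tool_rot: [-3.139, -0.001, 0.02]
contact_force: [-1.2, 0.8, -1.8]
opening: 0.0002
4.117 side 109 0.1223 129.36
4.167 top 108 0.1179 136.87
4.217 side 109 0.1224 143.96
4.267 top 30 0.12 145.58
4.317 side 108 0.1219 158.37
4.367 top 41 0.1179 171.8
4.417 side 103 0.1214 172.5
4.467 top 107 0.1177 -179.33
4.517 side 98 0.1206 -173.99
4.567 top 87 0.1194 -166.29
4.6167 [0.46538714 0.04527216 0.10486596]
```

```bash
python3 -m jog '[[-0.4,0,1,0,0,0,255],[-0.4,0,2,0,0,0,255],[-0.4,0,2,0,0,0,255],[-0.4,0,2,0,0,0,255],[-0.4,0,2,0,0,0,255],[-0.4,0,2,0,0,0,255],[-0.4,0,2,0,0,0,255],[-0.4,0,2,0,0,0,255]]'; python3 m.py 3
```

```text
t: 5.28
tool_pos: [0.4617, 0.0453, 0.0852]
tool_rot: [-3.14, -0.0, -0.003]
contact_force: [0.4, 0.4, 0.7]
opening: -0.0001
5.283 side 42 0.1148 -70.28
5.333 top 100 0.1185 -66.59
5.383 side 64 0.1145 -61.38
5.433 top 98 0.1186 -54.83
5.483 side 59 0.1143 -49.67
5.533 top 95 0.1192 -43.23
5.5833 [0.46144262 0.0452884  0.08490356]
```

View pics/m.png

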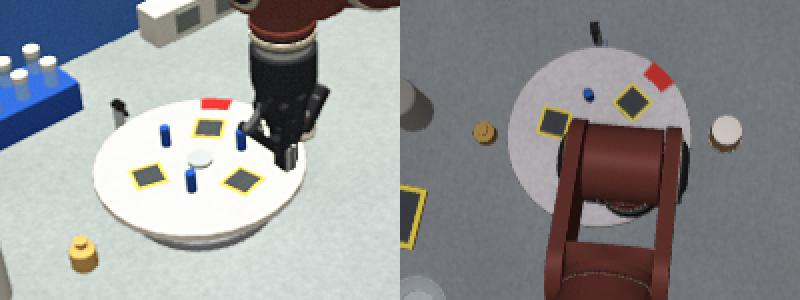

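```bash
python3 -m jog '[[0,0,0.4,0,0,0,255],[0,0,0.8,0,0,0,255],[0,0,0.8,0,0,0,255],[0,0,0.8,0,0,0,255],[0,0,0.8,0,0,0,255],[0,0,0.8,0,0,0,255],[0,0,0.8,0,0,0,255],[0,0,0.8,0,0,0,255]]'; for i in 1 2 3; do python3 -m jog '[[0,0,0,0,0,0,255],[0,0,0,0,0,0,255],[0,0,0,0,0,0,255],[0,0,0,0,0,0,255],[0,0,0,0,0,0,255],[0,0,0,0,0,0,255],[0,0,0,0,0,0,255],[0,0,0,0,0,0,255]]'|head -5; done; python3 m.py 2
```

```text
t: 6.25
tool_pos: [0.4616, 0.0453, 0.0771]
tool_rot: [-3.14, -0.0, -0.003]
contact_force: [0.9, -0.4, 0.2]
opening: -0.0
t: 6.92
tool_pos: [0.4616, 0.0453, 0.0771]
tool_rot: [-3.14, -0.0, -0.003]
contact_force: [0.4, -0.4, -0.2]
opening: 0.0001
t: 7.58
tool_pos: [0.4616, 0.0453, 0.0771]
tool_rot: [-3.14, -0.001, -0.003]
contact_force: [-0.6, -1.1, -0.7]
opening: 0.0004
t: 8.25
tool_pos: [0.4616, 0.0453, 0.0771]
tool_rot: [-3.14, -0.001, -0.003]
contact_force: [0.2, 0.7, 0.3]
opening: -0.0
8.25 side 101 0.1204 -167.9
8.3 top 47 0.1215 -167.12
8.35 side 98 0.1201 -161.52
8.4 top 14 0.1254 -162.67
8.45 [0.46158251 0.04529774 0.07706584]
```

```bash
for i in 1 2; do python3 -m jog '[[0,0,0,0,0,0,255],[0,0,0,0,0,0,255],[0,0,0,0,0,0,255],[0,0,0,0,0,0,255],[0,0,0,0,0,0,255],[0,0,0,0,0,0,255],[0,0,0,0,0,0,255],[0,0,0,0,0,0,255]]'|head -1; done; python3 m.py 4
```

```text
t: 9.12
t: 9.78
9.833 top 93 0.1199 -80.63
9.883 side 17 0.1125 -74.37
9.933 top 102 0.1191 -77.16
9.983 side 34 0.1138 -71.86
10.033 top 103 0.1185 -73.0
10.083 side 50 0.1142 -69.59
10.133 top 103 0.1185 -68.8
10.1833 [0.46158771 0.04531891 0.0770765 ]
```

```bash
python3 -m jog '[[0,0,0,0,0,0,255],[0,0,0,0,0,0,255],[0,0,0,0,0,0,255],[0,0,0,0,0,0,255],[0,0,0,0,0,0,255],[0,0,0,0,0,0,255],[0,0,0,0,0,0,255],[0,0,0,0,0,0,255]]'|head -1; python3 m.py 3
```

```text
t: 10.85
10.85 side 59 0.1144 -42.69
10.9 top 99 0.1191 -41.19
10.95 side 62 0.1146 -39.1
11.0 top 101 0.1192 -38.05
11.05 side 61 0.1145 -35.91
11.1 top 100 0.1192 -35.16
11.15 [0.46159052 0.04529932 0.07706742]
```

```bash
python3 -m jog '[[0,0,0,0,0,0,255],[0,0,0,0,0,0,255],[0,0,0,0,0,0,255],[0,0,0,0,0,0,255],[0,0,0,0,0,0,255],[0,0,0,0,0,0,255],[0,0,0,0,0,0,255],[0,0,0.2,0,0,0,255]]'|head -1;python3 -m jog '[[0,0,0.1,0,0,0,255],[0,0,0.1,0,0,0,255]]'; python3 m.py 2
```

```text
t: 11.82
t: 11.98
tool_pos: [0.4617, 0.0453, 0.0741]
tool_rot: [-3.14, -0.0, -0.003]
contact_force: [0.2, 0.4, 0.3]
opening: -0.0001
11.983 side 68 0.1157 -10.44
12.033 top 99 0.1193 -10.23
12.083 side 66 0.1158 -8.15
12.133 top 101 0.1192 -7.94
12.1833 [0.46191242 0.04527949 0.07438413]
```

```bash
python3 -m jog '[[0,0,0,0,0,0,255],[0,0,0,0,0,0,255],[0,0,0.1,0,0,0,255],[0,0,0.4,0,0,0,255],[0,0,0.7,0,0,0,255],[0,0,0.7,0,0,0,255],[0,0,0.7,0,0,0,255],[0,0,0.7,0,0,0,255]]'; python3 m.py 2
```

```text
t: 12.85
tool_pos: [0.4622, 0.0451, 0.0679]
tool_rot: [-3.141, -0.001, -0.005]
contact_force: [-1.1, -0.9, 4.1]
opening: -0.0004
12.85 side 69 0.1164 1.57
12.9 top 101 0.1189 0.3
12.95 side 69 0.1164 1.54
13.0 top 102 0.1189 0.1
13.05 [0.46215851 0.04524829 0.0677024 ]
```

```bash
python3 -m jog '[[0,0,-0.3,0,0,0,255],[0,0,-0.8,0,0,0,255],[0,0,-3,0,0,0,255],[0,0,-6,0,0,0,255],[0,0,-9,0,0,0,255],[-3,6,-12,0,0,0,255],[-6,9,-12,0,0,0,255],[-6,12,-12,0,0,0,255]]'; python3 -m jog '[[0,6,-2,0,0,0,255],[0,6,-2,0,0,0,255],[0,6,-2,0,0,0,255],[0,6,-2,0,0,0,255],[0,6,-2,0,0,0,255],[0,6,-2,0,0,0,255]]'; python3 m.py 1; sleep 0; python3 -m jog '[[0,0,0,0,0,0,255],[0,0,0,0,0,0,255],[0,0,0,0,0,0,255],[0,0,0,0,0,0,255]]' |head -1; python3 m.py 1; python3 - <<'E'
from h import *
a=get_image("side");b=get_image("top")
cv2.imwrite("pics/f.png",np.hstack([cv2.resize(a[150:290,130:320],(380,280)),cv2.resize(b[130:250,150:330],(420,280))])[:,:,::-1])
E
```

```text
t: 13.72
tool_pos: [0.4058, -0.0607, 0.1877]
tool_rot: [-3.141, -0.006, -0.009]
contact_force: [0.9, -0.4, 0.6]
opening: 0.0001
t: 14.22
tool_pos: [0.4056, -0.1195, 0.2066]
tool_rot: [-3.14, -0.009, -0.006]
contact_force: [0.2, -0.4, -0.3]
opening: -0.0
14.217 side 75 0.1164 1.23
14.267 top 101 0.119 0.18
14.3167 [ 0.40573178 -0.1194779   0.20678618]
t: 14.65
14.65 side 74 0.1165 1.23
14.7 top 100 0.119 0.09
14.75 [ 0.40579397 -0.11937805  0.20680638]
```

View pics/f.png

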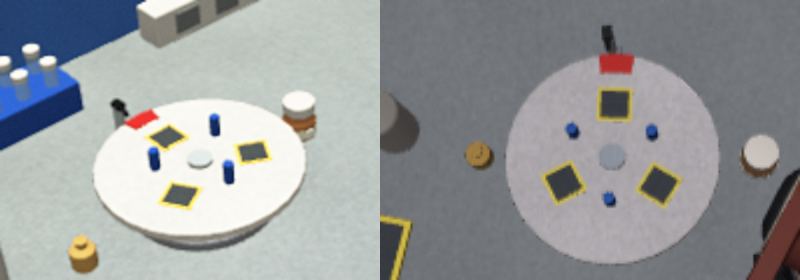

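The wheel is at rest with the pointer on the red band, near its middle. The jar and weight stand where they were, and the arm is clear.

```bash
python3 -c "
from station import *
print(finish_job())"
```

```text
the job is handed in; nothing more can be done
None
```

I flicked the wheel anticlockwise by post1 to about 2.5–3 rad/s. The red band ran past the pointer twice. On the next approach I pressed a fingertip lightly on the plain ring (about 4 N) and the wheel stopped, at about 12.8 s. I then lifted the finger away and handed the job in.

**Wheel position:** the band was at 0.1° in the top view and 1.2° in the side view. The pointer is at about 1.6°, and the band spans about ±8.8°, so the pointer is well inside it. The two views disagree by about 1°, because of calibration error and the pointer pillar partly hiding the band. Readings 0.4 s apart with the arm clear showed no drift.

**Surroundings:** the last picture shows the jar and the brass weight where they stood. I did not re-measure the items farther away; the arm never went near them at low height.

**Wheel friction:** the wheel slowed somewhat faster than the stated half-speed in 4 s, so I re-measured its speed before braking.

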